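Turn a rapid test panel face up against the tip-up stop

TASK

The white test panel lies face down in front of the low steel stop. With your fingertips push it along the worktop into the stop until it rides up and stays leaning there by itself with nothing touching it, then push its top edge from behind so that it falls over towards the robot and lies flat on the worktop, face up, close in front of the stop and centred on it to within about 3 cm. Never pick the panel up or carry it, and leave the bottle, vial and carton beside it where they stand.

Things in the scene. Friction and masses are not known exactly. Their poses are not given: they have to be found in the camera images.
- test_panel: test panel: flat rigid white plate 80 (its x) x 84 (y) x 10 mm (z), 50 to 100 g, loose. One broad side, the face, has three windows and three round wells; the other, the back, is plain with two fine grooves. Origin: middle of the face. z points out of the back: up at the start (face down), down when done. At the start x points to the stop within 15 degrees and the gap to its toe is 10 to 55 mm
- panel_center (a point): middle of the panel, half its thickness (5 mm) from each broad side; 5 mm above the worktop when the panel lies flat
- panel_near_edge (a point): middle of the panel's -x edge face (10 mm high), 40 mm from its middle: the edge towards the robot at the start, the one to push; it becomes the bottom edge of the standing panel
- panel_far_edge (a point): middle of the panel's +x edge face, 40 mm from its middle: the edge that rides up the stop and becomes the top edge, 67 to 72 mm up, some 25 mm above the lip and 10 to 15 mm beyond it when it leans there
- tip_stop: tip-up stop: bent strip of polished, slippery steel screwed to the worktop, 110 mm long along its y: a steep front face towards the robot, a rounded lip on top, an upright leg behind. Origin on the worktop straight under the lip, midway along; x points away from the robot, square to the stop (turned up to 25 degrees from straight ahead), z up. Behind (x = 4 to 35 mm) only a flat foot with screws, 6 mm high
- stop_toe (a point): foot of the stop's front face, on the worktop, midway along, 24 mm nearer the robot than the lip; the face rises from here at 62 degrees. With its bottom edge pushed up to here the panel stays leaning on the face, 57 to 62 degrees from flat; left 10 mm or more short of here it may slide down again
- stop_lip (a point): top of the stop's front face, a rounded lip 45 mm above the worktop, midway along; the leaning panel rests on it and stands out past it
- oil_bottle: bystander: small brown dropper bottle, 25 mm wide, 62 mm high, standing beyond the stop's left end; origin under its middle, z up
- coverslip_box: bystander: small white carton 42 x 60 x 30 mm high, behind the stop; origin under its middle, z up
- strip_vial: bystander: white round vial with a wide cap, 46 mm wide, 98 mm high, behind the stop; origin under its middle, z up
Things that resemble listed ones, but are neither listed nor needed, are in the scene too. There is more than one size of the test_panel; the job needs the larger.

How it is judged:
By the outcome, as a careful person would: the job done as asked, in the order asked, and still so for the second after the job is handed in, with the robot touching nothing.
It also fails if it takes over 54 s, if anything falls off the work surface, if the arm or the gripper's body presses on something with over 40 N, if the wrist force passes 120 N, or if a joint passes its speed limit or range.

ROBOT

A 6-joint arm with a two-finger parallel gripper is mounted at the origin on a cart in front of the work surface, level with it; the furniture and walls round the work are solid. World frame = base frame: x ahead of the robot, y to its left, z up, the work surface at z = 0. Lengths are in m, angles in rad, forces in N, time in s.
With the tool pointing down it reaches from about 0.35 to 0.775 m from the base axis. Payload 7.3 kg.
Tool frame: the origin (TCP) lies at the very end of the fingers, on their centre line; the grasp point (between the pads) lies grip_point_offset behind it (grip_point_offset is the distance from the TCP to the grasp point, in m); z points along the fingers, y is the direction in which the jaws open and shut (so a half turn about z gives the same grasp; the last joint's range is limited). The gripper opens to 92 mm and grips with 3 to 60 N. Pads are 19 mm wide; open, the fingers measure 130 mm over their backs; the gripper's body (75 mm by 190 mm) begins 47 mm behind the grasp point.
Start: joints at [0.979, 0.342, 1.524, -0, 1.275, -0.146], TCP at [0.226, 0.474, 0.2] pointing down, gripper open.
Joint ranges: [-2.53, 2.53], [-0.77, 2.02], [0.04, 2.7], [-1, 4.14], [0.28, 2.66], [-3.11, 3.11]. Speed limits (rad/s): [2.57, 2.57, 3.14, 3.14, 3.14, 3.14].

INTERFACE

Orientations are given as [roll, pitch, yaw] about the fixed x, y, z axes, in that order (R = Rz(yaw) Ry(pitch) Rx(roll)).
In Python, from cell import * gives the robot as it stands.
- The arm moves only by the shell command python3 -m inch 'ROWS' [OPENING] [FORCE]. ROWS is JSON, a list that holds one entry, the list of rows, each a list of 4 numbers: the shift along the tool's x, y, z in mm, then the turn about the tool's z in rad. In form: [[[x, y, z, roll], ...]]. A call has 1 to 10 rows; each row shifts and turns the commanded pose from where the row before left it, along the tool's axes as they then stand; what a row does not reach is not made up. A row lasts 1/8 s, in which the tool goes at most 62.5 mm and 10.7 degrees, less where a joint would pass 70% of its speed; a pose out of reach is approached as far as the arm can. A call with a gripper value outside its range is refused whole. OPENING is the closure, from -1 (fully open) to 1 (shut), set as the call begins (- or left out, the last holds). The fingers move at their own pace and stop on an object; FORCE is the grip in N (left out, the last holds). Time passes only in rows, so rows that do not move let the fingers close. It gives the time, the measured TCP pose, the force and the opening at its end, in the units of the state.
- observe(): the state, without advancing time (a new reading comes with each control period).
- read_camera(name): name is "scene" or "top" or "wrist"; returns a dict with "img" (384x512x3 uint8, blue, green, red), "fx", "fy", "cx", "cy" (pixels), "eye" and "rotation" of the camera in the world; the wrist camera has in their place "T_tool_cam" (4x4, takes a point from camera to tool coordinates, whose origin is the TCP and whose axes are the flange's). Camera axes: x right, y down, z forward; pixel columns grow to the right and rows downward; lengths in m; the calibration is good to about 2 mm. The wrist camera is an equidistant fisheye: a pixel r from the principal point sees the ray r / f radians off the axis. A picture is of the moment at which its call begins: read the wrist's pose just before it. There is no depth.
- hand_in(): hands the job in, once; it reports no verdict.
Trained networks look in the newest picture that a camera, given by its name, has taken for a name from the list of things; names that differ only in an ending like _2 or _b are one class to them, and where a whole thing is asked for, a point or a joint stands for the part that bears it (a point fixed in the world has none). Each returns a list of dicts, best first, with "conf" (0 to 1); they miss things now and then, are a little off and sometimes report something else, mostly with a low value. They report only what shows in the picture. A call takes as long as a camera call. They do not tell look-alikes from the thing itself.
- boxes_of(camera, label): "at" ([row, column] in pixels, amid what is visible of it).
- place_of(camera, label): "at" ([row, column] in pixels: a listed point, or the origin of a listed thing).
The state is a dict: "time": time; "qpos": joint angles; "qvel": joint speeds; "joint_efforts": joint torques, N m; "tool_pos": TCP position; "tool_rot": TCP orientation; "contact_force": force on the tool from outside, world axes, zero at the start; "torque": the same for the moment, N m; "opening": finger opening in m.
Only numpy, scipy, OpenCV 4.12 (cv2) and the standard library are available. Lean on these libraries where they do the work, as an engineer would, in place of code of your own. Each camera call takes 0.05 s, during which the arm holds its last target. There are 200 camera calls.

## Working session

There is one attempt and no reset: what is moved stays moved. The work goes in short steps, Python scripts to look and compute and a shell command to move; the robot and the scene stay as the last step left them, time stands still between calls to the robot, and variables do not carry over. Pictures are saved under pics/ and viewed, about 8 in all and at most 12, crops included, and the job is handed in when it is done.

```bash
mkdir -p pics; cat > h.py <<'E'
from cell import *
import numpy as np, cv2
def snap(n,f=None):
    c=read_camera(n)
    if f: cv2.imwrite('pics/'+f,c['img'])
    return c
def w(c,at,z):
    r,k=at; d=np.array(c['rotation'])@np.array([(k-c['cx'])/c['fx'],(r-c['cy'])/c['fy'],1]); e=np.array(c['eye'])
    return (e+d*(z-e[2])/d[2]).round(4)
def px(c,p):
    q=np.array(c['rotation']).T@(np.array(p)-np.array(c['eye'])); return [round(float(c['cy']+c['fy']*q[1]/q[2]),1),round(float(c['cx']+c['fx']*q[0]/q[2]),1)]
Z=dict(test_panel=0,panel_center=.005,panel_near_edge=.005,panel_far_edge=.005,tip_stop=0,stop_toe=0,stop_lip=.045,oil_bottle=0,coverslip_box=0,strip_vial=0)
E
python3 - <<'E'
from h import *
s=observe();print({k:np.round(s[k],3) for k in('time','tool_pos','tool_rot','opening')})
cs={}
for n in('scene','top'):
    c=snap(n);cs[n]=c['img'];print(n,np.round(c['eye'],3))
    for l in Z:
        print(n,l,[(np.round(d['at']),round(d['conf'],2),w(c,d['at'],Z[l])) for d in place_of(n,l) if d['conf']>.2])
a=cv2.resize(np.vstack([cs['scene'],cs['top']]),(400,600))
cv2.imwrite('pics/a.png',np.hstack([cs['scene'],cs['top']])[:, :] if 0 else cs['top']);cv2.imwrite('pics/b.png',cs['scene'])
E
```

```text
{'time': np.float64(0.0), 'tool_pos': array([0.226, 0.473, 0.199]), 'tool_rot': array([-3.14 , -0.   ,  2.696]), 'opening': np.float64(0.092)}
scene [ 0.257 -0.233  0.663]Traceback (most recent call last):
  File "<stdin>", line 7, in <module>
  File "h.py", line 9, in w
    return (e+d*(z-e[2])/d[2]).round(4)
                         ~^^^
IndexError: invalid index to scalar variable.
```

```bash
sed -i "s/^import numpy.*/&\nfrom scipy.spatial.transform import Rotation as Ro\ndef M(c): return Ro.from_euler('xyz',c['rotation']).as_matrix()/; s/np.array(c\['rotation'\])/M(c)/" h.py
python3 - <<'E'
from h import *
cs={}
for n in('scene','top'):
    c=snap(n);cs[n]=c['img'];print(n,np.round(c['eye'],3),np.round(c['rotation'],3),np.shape(c['rotation']))
    for l in Z:
        print(n,l,[(np.round(d['at']),round(d['conf'],2),w(c,d['at'],Z[l])) for d in place_of(n,l) if d['conf']>.2])
cv2.imwrite('pics/a.png',cs['top']);cv2.imwrite('pics/b.png',cs['scene'])
E
```

```text
scene [ 0.257 -0.233  0.663] [-2.377  0.014 -0.576] (3,)
scene test_panel [(array([246., 247.]), 0.94, array([0.5192, 0.1925, 0.    ])), (array([201., 204.]), 0.72, array([0.5099, 0.3354, 0.    ]))]
scene panel_center [(array([248., 240.]), 0.97, array([0.5051, 0.1944, 0.005 ])), (array([204., 202.]), 0.67, array([0.5007, 0.3275, 0.005 ]))]
scene panel_near_edge [(array([207., 192.]), 0.77, array([0.4785, 0.3304, 0.005 ])), (array([263., 230.]), 0.6, array([0.4728, 0.1759, 0.005 ]))]
scene panel_far_edge [(array([236., 254.]), 0.95, array([0.5415, 0.2026, 0.005 ])), (array([193., 211.]), 0.59, array([0.5295, 0.3443, 0.005 ]))]
scene tip_stop [(array([211., 280.]), 0.92, array([0.6205, 0.2294, 0.    ]))]
scene stop_toe [(array([220., 273.]), 0.71, array([ 0.5943,  0.2175, -0.    ])), (array([196., 281.]), 0.59, array([0.6457, 0.2606, 0.    ]))]
scene stop_lip [(array([198., 284.]), 0.62, array([0.6219, 0.2208, 0.045 ]))]
scene oil_bottle [(array([182., 242.]), 0.71, array([0.6013, 0.3388, 0.    ]))]
scene coverslip_box [(array([239., 256.]), 0.64, array([0.5434, 0.197 , 0.    ])), (ar
[... 660 characters left out ...]
., 279.]), 0.75, array([0.5495, 0.2012, 0.005 ])), (array([204., 213.]), 0.67, array([0.6092, 0.3283, 0.005 ]))]
top tip_stop [(array([189., 261.]), 0.87, array([0.6208, 0.2227, 0.    ]))]
top stop_toe [(array([199., 268.]), 0.6, array([0.5973, 0.2141, 0.    ]))]
top stop_lip [(array([184., 262.]), 0.63, array([0.6208, 0.2224, 0.045 ]))]
top oil_bottle [(array([209., 211.]), 0.55, array([0.6022, 0.3342, 0.    ])), (array([199., 268.]), 0.42, array([0.597 , 0.2129, 0.    ]))]
top coverslip_box [(array([145., 245.]), 0.67, array([0.7232, 0.2363, 0.    ])), (array([234., 289.]), 0.26, array([0.5162, 0.1874, 0.    ]))]
top strip_vial [(array([160., 203.]), 0.64, array([0.7099, 0.3307, 0.    ]))]
```

```bash
sleep 1; ls pics
```

```text
a.png
b.png
```

```bash
python3 - <<'E'
import cv2,numpy as np
a=cv2.imread('pics/a.png');cv2.imwrite('pics/c.png',cv2.resize(a[100:300,150:400],None,fx=3,fy=3,interpolation=3))
E
```

```text
(no output)
```

View pics/b.png

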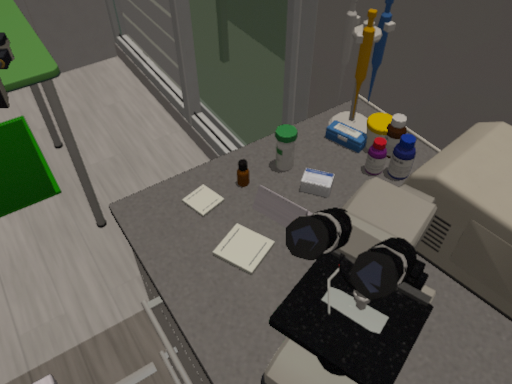

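View pics/c.png

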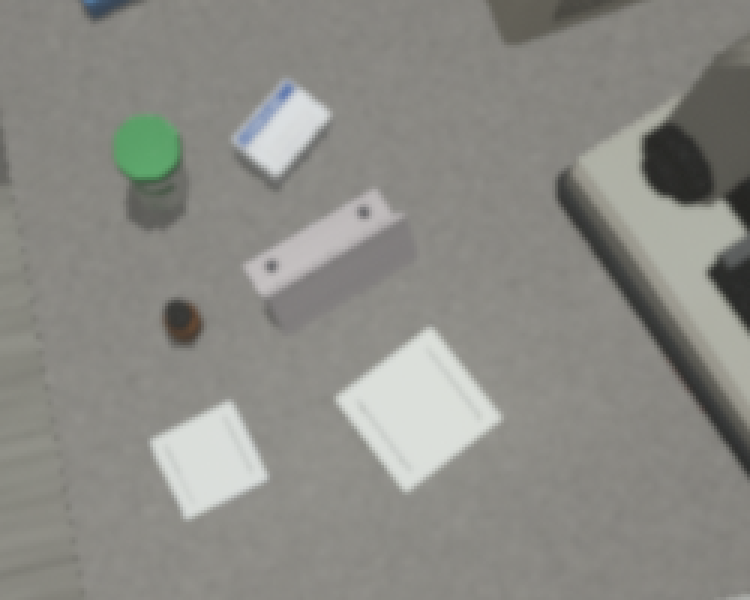

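```bash
python3 - <<'E'
from h import *
print('gpo',grip_point_offset, [n for n in dir() if not n.startswith('_')][:60])
c=snap('top')
f=lambda x,y,z:w(c,[100+(y+.5)/3-.5,150+(x+.5)/3-.5],z)[:2]
P=np.array([f(*p,.01) for p in[(336,400),(430,328),(502,417),(407,492)]])
print('panel',P,P.mean(0),[round(float(np.hypot(*(P[i]-P[i-1]))),4) for i in range(4)])
e=(P[1]+P[0])/2
toe=[f(285,333,0),f(417,260,0)];foot=[f(243,265,.006),f(378,190,.006)];
for a,b in(toe,foot): d=a-b;print('line',a,b,np.hypot(*d),(a+b)/2,'yaw',np.degrees(np.arctan2(d[1],d[0]))-90)
print('panel yaws',[np.degrees(np.arctan2(*(P[i]-P[i-1])[::-1])) for i in range(4)])
E
```

```text
gpo 0.0188 ['IKError', 'M', 'Ro', 'Z', 'boxes_of', 'cv2', 'grip_point_offset', 'hand_in', 'np', 'observe', 'place_of', 'px', 'read_camera', 'snap', 'w']
panel [[0.5288 0.2428]
 [0.5634 0.1685]
 [0.4933 0.1348]
 [0.4581 0.2095]] [0.5109 0.1889] [0.0781, 0.082, 0.0778, 0.0826]
line [0.583 0.267] [0.614 0.165] 0.10660675400742677 [0.5985 0.216 ] yaw 16.905158098635667
line [0.6355 0.2858] [0.6683 0.1812] 0.10962207806824319 [0.6519 0.2335] yaw 17.410148041865696
panel yaws [np.float64(25.220634568753134), np.float64(-65.02956140776557), np.float64(-154.32446104743298), np.float64(115.23066706767825)]
```

View pics/a.png

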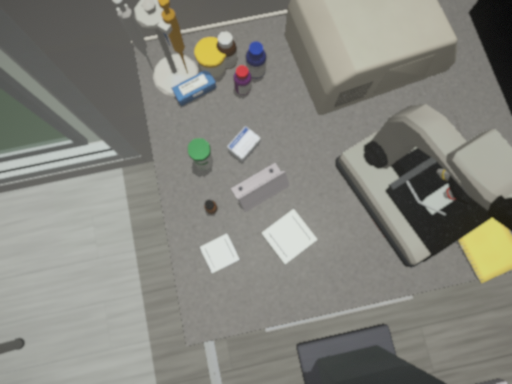

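```bash
python3 -m inch '[[[-40,-23.4,0,0],[-40,-23.4,0,0],[-40,-23.4,0,0],[-40,-23.4,0,0],[-40,-23.4,0,0],[-40,-23.4,0,0],[-40,-23.4,0,0],[-40,-23.4,0,0]]]' 0.22 20; python3 -m inch '[[[0,0,20,-0.148],[0,0,20,-0.148],[0,0,20,-0.148],[0,0,20,-0.148],[0,0,20,-0.148],[0,0,0,0]]]'
```

```text
time: 2.25
tool_pos: [0.4352, 0.1655, 0.1999]
tool_rot: [3.141, 0.0, 2.696]
contact_force: [0.9, 1.2, -0.2]
opening: 0.036
time: 3.0
tool_pos: [0.4334, 0.1666, 0.0988]
tool_rot: [3.141, -0.003, -2.849]
contact_force: [0.3, -0.3, -0.3]
opening: 0.0361
```

```bash
cat >> h.py <<'E'
def ww(c,s,at,z):
    r,k=at; u=np.array([k-c['cx'],r-c['cy']]); n=np.hypot(*u); t=n/c['fx']
    d=np.append(u/n*np.sin(t),np.cos(t)); T=np.array(c['T_tool_cam']); R=Ro.from_euler('xyz',s['tool_rot']).as_matrix()
    e=np.array(s['tool_pos'])+R@T[:3,3]; d=R@T[:3,:3]@d
    return (e+d*(z-e[2])/d[2]).round(4)
LIP=np.array([.621,.223]);a=np.radians(17);EX=np.array([np.cos(a),np.sin(a)]);EY=np.array([-EX[1],EX[0]])
def st(p): d=np.array(p)[:2]-LIP; return np.round([d@EX*1000,d@EY*1000],1)
E
python3 - <<'E'
from h import *
s=observe();c=snap('wrist','w1.png');print(st(s['tool_pos']))
for l in ['panel_center','panel_near_edge','panel_far_edge','tip_stop','stop_toe','stop_lip']:
    print(l,[(np.round(d['at']),round(d['conf'],2),ww(c,s,d['at'],Z[l]),st(ww(c,s,d['at'],Z[l]))) for d in place_of('wrist',l) if d['conf']>.3])
E
```

```text
[-195.8    0.9]
panel_center [(array([255., 256.]), 0.73, array([0.5119, 0.1889, 0.005 ]), array([-114.3,   -0.7]))]
panel_near_edge [(array([223., 251.]), 0.87, array([0.4774, 0.1732, 0.005 ]), array([-151.9,   -5.6]))]
panel_far_edge []
tip_stop [(array([329., 254.]), 0.74, array([0.624 , 0.2194, 0.    ]), array([ 1.8, -4.3]))]
stop_toe []
stop_lip []
```

View pics/w1.png

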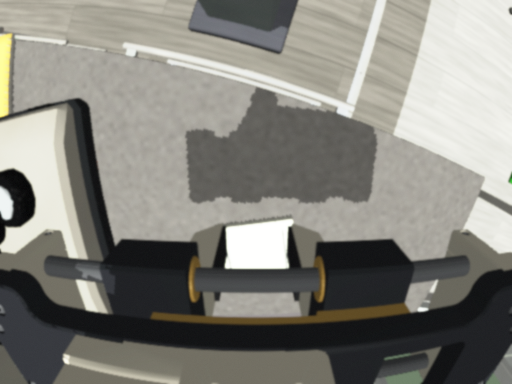

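```bash
python3 -m inch '[[[0,0,40,0],[0,0,35,0],[0,0,14,0],[0,0,7,0],[0,0,0,0]]]' && python3 -m inch '[[[-10,0,0,0],[-8,0,0,0],[-8,0,0,0],[-8,0,0,0],[-8,0,0,0],[-8,0,0,0],[-8,0,0,0],[-8,0,0,0],[-8,0,0,0],[0,0,0,0]]]'; python3 -c "
from h import *
print(st(observe()['tool_pos']))"
```

```text
time: 3.98
tool_pos: [0.4348, 0.167, 0.0042]
tool_rot: [3.142, 0.001, -2.848]
contact_force: [-0.8, 0.6, 0.5]
opening: 0.0359
time: 5.22
tool_pos: [0.5058, 0.1885, 0.0037]
tool_rot: [3.142, 0.001, -2.847]
contact_force: [-0.2, 1.1, 0.4]
opening: 0.0359
[-120.2    0.6]
```

```bash
python3 - <<'E'
from h import *
for n in('top','scene'):
    c=snap(n,n+'2.png')
    for l in ['panel_center','panel_far_edge','tip_stop']:
        print(n,l,[(np.round(d['at']),round(d['conf'],2),st(w(c,d['at'],Z[l]))) for d in place_of(n,l) if d['conf']>.3])
    r,k=[int(v) for v in px(c,[.58,.2,.02])]
    cv2.imwrite('pics/%s2c.png'%n,cv2.resize(c['img'][max(r-65,0):r+65,max(k-65,0):k+65],(390,390),interpolation=3))
cv2.imwrite('pics/d.png',np.hstack([cv2.imread('pics/top2c.png'),cv2.imread('pics/scene2c.png')]))
E
```

```text
top panel_center [(array([254., 221.]), 0.63, array([-78.9, 140.1]))]
top panel_far_edge [(array([240., 210.]), 0.86, array([-42.9, 144.9]))]
top tip_stop [(array([188., 262.]), 0.97, array([ 1.9, -2.4]))]
scene panel_center [(array([248., 241.]), 0.93, array([-117.4,    4.4])), (array([203., 201.]), 0.68, array([-84.8, 137.2]))]
scene panel_far_edge [(array([235., 257.]), 0.75, array([-76.9,   0.2])), (array([191., 212.]), 0.6, array([-47.3, 143.7]))]
scene tip_stop [(array([211., 281.]), 0.88, array([2.5, 4.5])), (array([246., 244.]), 0.31, array([-108.1,    5.6]))]
```

View pics/d.png

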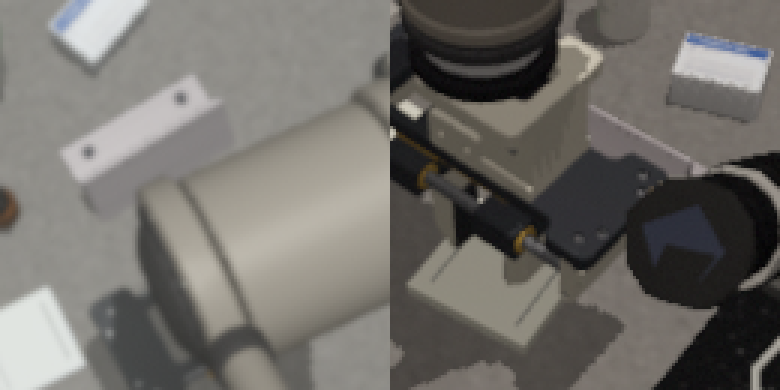

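```bash
python3 - <<'E'
from h import *
s=observe();c=snap('scene');i=c['img'].copy();print(px(c,[.58,.2,.02]),'tcp',px(c,s['tool_pos']),s['time'])
i=cv2.resize(i[180:310,170:330],None,fx=5,fy=4.6,interpolation=3)
R=Ro.from_euler('xyz',s['tool_rot']).as_matrix()
for dx in(-.0095,.0095):
  for dy in(-.037,-.018,.018,.037):
    q=px(c,s['tool_pos']+R@[dx,dy,0]);cv2.circle(i,(int((q[1]-170)*5),int((q[0]-180)*4.6)),4,(0,0,255),-1)
cv2.imwrite('pics/e.png',i)
E
```

```text
[222.7, 272.0] tcp [250.2, 241.6] 5.625
```

View pics/e.png

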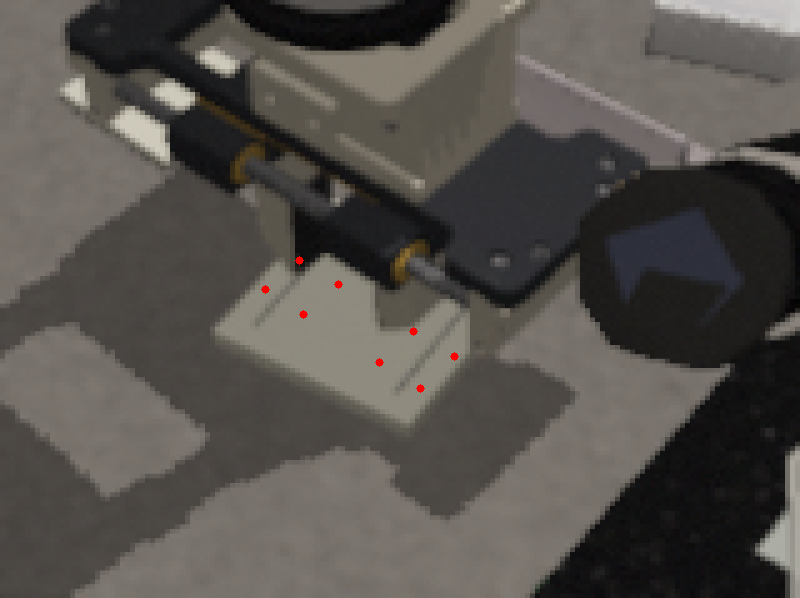

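```bash
python3 - <<'E'
from h import *
s=observe();c=snap('wrist');print({k:np.round(s[k],3) for k in('tool_pos','qpos','joint_efforts','contact_force','opening')})
for l in ['panel_center','panel_near_edge','panel_far_edge']:
    print(l,[(np.round(d['at']),round(d['conf'],2),st(ww(c,s,d['at'],Z[l]))) for d in place_of('wrist',l) if d['conf']>.2])
cv2.imwrite('pics/f.png',cv2.resize(c['img'][150:384,100:410],None,fx=2.5,fy=2.5,interpolation=3))
c=read_camera('scene')
for q in[(251.7,213),(272.4,252),(245,264)]:print(st(w(c,q,.01)),st(w(c,q,.03)))
E
```

```text
{'tool_pos': array([0.505, 0.188, 0.004]), 'qpos': array([ 0.215,  0.601,  1.715,  0.   ,  0.826, -1.65 ]), 'joint_efforts': array([ 1.0000e-03, -4.8702e+01, -1.7237e+01, -3.2000e-02,  8.0000e-02,
       -0.0000e+00]), 'contact_force': array([ 0.594,  0.42 , -0.164]), 'opening': np.float64(0.036)}
panel_center [(array([269., 424.]), 0.9, array([-73.8, 139. ]))]
panel_near_edge [(array([234., 435.]), 0.8, array([-106.3,  140.9])), (array([176., 247.]), 0.61, array([-152.9,   -6. ]))]
panel_far_edge [(array([279., 264.]), 0.92, array([-73.5,   5. ])), (array([298., 415.]), 0.58, array([-44. , 138.8]))]
[-159.5   35. ] [-169.4   23.8]
[-148.9  -46.9] [-159.1  -55.6]
[-89.9 -26.3] [-101.8  -35.5]
```

View pics/f.png

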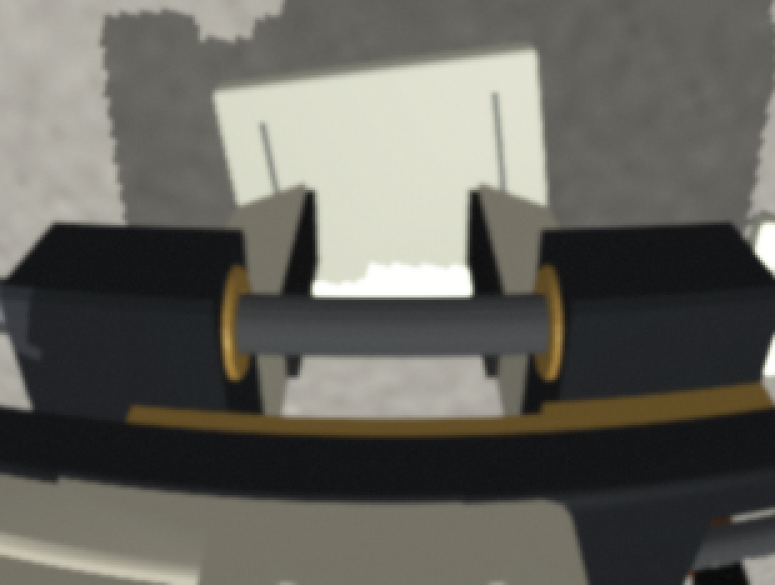

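```bash
python3 - <<'E'
from h import *
c=read_camera('wrist');T=np.linalg.inv(np.array(c['T_tool_cam']));print(np.round(c['T_tool_cam'],3))
for z in(-.04,-.03,-.02,-.01,0):
  o=[]
  for x in(-.0095,.0095):
   for y in(-.018,.018,):
    p=(T@[x,y,z,1])[:3];r=np.hypot(p[0],p[1]);t=np.arctan2(r,p[2])*c['fx'];o.append([round(c['cy']+t*p[1]/r),round(c['cx']+t*p[0]/r)])
  print(z,o)
E
```

```text
[[ 0.001 -0.953 -0.304  0.082]
 [ 1.     0.001 -0.    -0.001]
 [ 0.    -0.304  0.953 -0.185]
 [ 0.     0.     0.     1.   ]]
-0.04 [[264, 227], [264, 289], [235, 225], [235, 291]]
-0.03 [[255, 228], [255, 288], [227, 227], [227, 289]]
-0.02 [[247, 229], [247, 286], [220, 228], [220, 288]]
-0.01 [[240, 231], [240, 285], [214, 230], [214, 286]]
0 [[234, 232], [234, 284], [208, 231], [208, 285]]
```

The fingertips seem to end about 25–28 mm short of the reported TCP: they passed over the panel with no force, and both the wrist and scene views agree. I'll back off and find the worktop by touch.

```bash
python3 -m inch '[[[30,0,0,0],[30,0,0,0],[18,0,0,0],[0,0,4,0],[0,0,0,0]]]'; python3 -m inch '[[[0,0,3,0],[0,0,3,0],[0,0,0,0]]]';python3 -m inch '[[[0,0,3,0],[0,0,3,0],[0,0,0,0]]]'
```

```text
time: 6.6
tool_pos: [0.4315, 0.1659, -0.0004]
tool_rot: [-3.142, 0.001, -2.847]
contact_force: [0.6, 0.2, 0.2]
opening: 0.0358
time: 6.98
tool_pos: [0.4305, 0.1657, -0.0066]
tool_rot: [3.141, -0.001, -2.847]
contact_force: [-0.0, 0.3, -0.1]
opening: 0.0361
time: 7.35
tool_pos: [0.4304, 0.1656, -0.0125]
tool_rot: [3.142, -0.0, -2.847]
contact_force: [0.6, 0.4, -0.5]
opening: 0.036
```

```bash
python3 -m inch '[[[0,0,3,0],[0,0,2,0],[0,0,0,0]]]'; python3 -m inch '[[[0,0,2,0],[0,0,2,0],[0,0,0,0]]]';python3 -m inch '[[[0,0,2,0],[0,0,0,0]]]'
```

```text
time: 7.72
tool_pos: [0.4304, 0.1657, -0.0175]
tool_rot: [3.141, -0.0, -2.847]
contact_force: [-0.7, -0.1, 0.6]
opening: 0.0358
time: 8.1
tool_pos: [0.4304, 0.1657, -0.0214]
tool_rot: [3.141, -0.0, -2.847]
contact_force: [0.2, -0.5, -0.5]
opening: 0.0356
time: 8.35
tool_pos: [0.4304, 0.1657, -0.0234]
tool_rot: [3.142, -0.0, -2.847]
contact_force: [1.0, -0.6, -0.4]
opening: 0.0358
```

```bash
for i in 1 2 3; do python3 -m inch '[[[0,0,1,0],[0,0,0,0]]]' | egrep 'pos|force'; done
```

```text
tool_pos: [0.4305, 0.1657, -0.0243]
contact_force: [-0.6, 0.2, -0.7]
tool_pos: [0.4305, 0.1657, -0.0253]
contact_force: [-0.8, 0.1, 0.1]
tool_pos: [0.4305, 0.1657, -0.0264]
contact_force: [0.7, 0.1, 0.5]
```

```bash
for i in 1 2 3; do python3 -m inch '[[[0,0,1,0],[0,0,0,0]]]' | egrep 'time|pos|force'; done; python3 - <<'E'
from h import *
s=observe();c=snap('wrist','w3.png');cv2.imwrite('pics/g.png',np.hstack([c['img'][130:330,130:390],read_camera('scene')['img'][150:350,130:390]]).repeat(1,0))
E
python3 -c "
import cv2;cv2.imwrite('pics/g.png',cv2.resize(cv2.imread('pics/g.png'),(800,308)))"
```

```text
time: 9.35
tool_pos: [0.4306, 0.1657, -0.0268]
contact_force: [-1.5, -0.6, 7.7]
time: 9.6
tool_pos: [0.4307, 0.1657, -0.0268]
contact_force: [-4.5, -0.5, 19.1]
time: 9.85
tool_pos: [0.4307, 0.1657, -0.0269]
contact_force: [-7.6, -2.3, 30.9]
```

View pics/g.png

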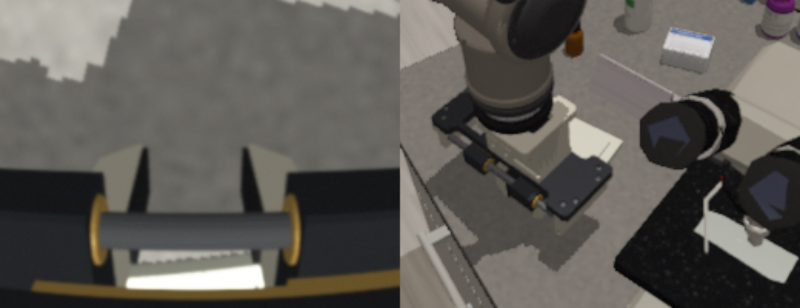

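```bash
python3 -m inch '[[[0,0,-5,0],[0,0,0,0]]]' | egrep 'time|pos|force'; python3 - <<'E'
from h import *
c=read_camera('scene');t=np.array([.505,.188])
for y in(-.095,):
 for x in(-.0375,.0375):
  for z in(.04,.055,.07,.085,.1): print(x,z,px(c,[*(t+x*EX+y*EY),z]))
s=observe();print(st(s['tool_pos']))
E
```

```text
time: 10.2
tool_pos: [0.4309, 0.1658, -0.024]
contact_force: [-0.7, 0.2, 0.5]
-0.0375 0.04 [281.7, 270.7]
-0.0375 0.055 [276.5, 270.9]
-0.0375 0.07 [271.2, 271.1]
-0.0375 0.085 [265.7, 271.3]
-0.0375 0.1 [260.0, 271.6]
0.0375 0.04 [252.5, 297.9]
0.0375 0.055 [247.1, 298.5]
0.0375 0.07 [241.6, 299.1]
0.0375 0.085 [236.0, 299.7]
0.0375 0.1 [230.2, 300.4]
[-198.8    0.9]
```

```bash
python3 -m inch '[[[-10,0,0,0],[-8,0,0,0],[-8,0,0,0],[-8,0,0,0],[-8,0,0,0],[-8,0,0,0],[-8,0,0,0],[-8,0,0,0],[-8,0,0,0],[0,0,0,0]]]' -- -0.22 20 2>&1 || python3 -m inch '[[[0,0,0,0]]]'; python3 - <<'E'
from h import *
s=observe();print(st(s['tool_pos']))
c=snap('wrist')
for l in ['panel_center','panel_near_edge','panel_far_edge']:
    print(l,[(np.round(d['at']),round(d['conf'],2),st(ww(c,s,d['at'],Z[l]))) for d in place_of('wrist',l) if d['conf']>.2])
cv2.imwrite('pics/k.png',np.hstack([c['img'][130:380,100:400],read_camera('scene')['img'][130:380,130:390]]))
E
```

```text
invalid input: not JSON, or not a number
time: 10.38
tool_pos: [0.4303, 0.1656, -0.0246]
tool_rot: [3.141, -0.001, -2.847]
contact_force: [-1.3, -0.6, -0.1]
opening: 0.0359
[-199.1    0.9]
panel_center [(array([356., 416.]), 0.55, array([-72.7, 143.1]))]
panel_near_edge [(array([303., 247.]), 0.56, array([-151.8,   -6.6]))]
panel_far_edge [(array([378., 401.]), 0.49, array([-40.8, 138.5]))]
```

```bash
python3 -m inch '[[[-10,0,0,0],[-8,0,0,0],[-8,0,0,0],[-8,0,0,0],[-8,0,0,0],[-8,0,0,0],[-8,0,0,0],[-8,0,0,0],[-8,0,0,0],[0,0,0,0]]]' -0.22 20; python3 - <<'E'
from h import *
s=observe();print(st(s['tool_pos']))
c=snap('wrist')
for l in ['panel_center','panel_near_edge','panel_far_edge']:
    print(l,[(np.round(d['at']),round(d['conf'],2),st(ww(c,s,d['at'],Z[l]))) for d in place_of('wrist',l) if d['conf']>.2])
cv2.imwrite('pics/k.png',np.hstack([c['img'][130:380,100:400],read_camera('scene')['img'][130:380,130:390]]))
E
```

```text
time: 11.88
tool_pos: [0.5022, 0.1873, -0.0242]
tool_rot: [-3.142, 0.001, -2.847]
contact_force: [-0.8, -0.1, 0.5]
opening: 0.0562
[-124.1    0.6]
panel_center [(array([310., 247.]), 0.63, array([-70.8,  -6.8])), (array([291., 439.]), 0.49, array([-74.4, 139.5]))]
panel_near_edge []
panel_far_edge [(array([308., 250.]), 0.3, array([-72.4,  -4.8]))]
```

View pics/k.png

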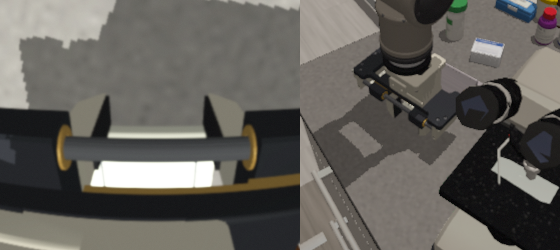

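```bash
python3 -m inch '[[[-6,0,0,0],[-6,0,0,0],[-6,0,0,0],[-6,0,0,0],[-6,0,0,0]]]'|egrep 'time|pos|force';python3 -m inch '[[[-6,0,0,0],[-6,0,0,0],[-6,0,0,0]]]'|egrep 'time|pos|force';python3 -m inch '[[[-6,0,0,0],[-6,0,0,0]]]'|egrep 'time|pos|force'
```

```text
time: 12.75
tool_pos: [0.5307, 0.196, -0.0243]
contact_force: [-1.3, -1.0, -1.5]
time: 13.12
tool_pos: [0.5478, 0.2012, -0.0242]
contact_force: [-0.0, 0.6, -1.5]
time: 13.38
tool_pos: [0.5592, 0.2047, -0.0243]
contact_force: [-1.6, 1.0, -0.7]
```

```bash
for i in 1; do python3 -m inch '[[[-5,0,0,0],[-5,0,0,0]]]'|egrep 'time|pos|force'; python3 -m inch '[[[-4,0,0,0],[0,0,0,0]]]'|egrep 'time|pos|force'; python3 -m inch '[[[-3,0,0,0],[0,0,0,0]]]'|egrep 'time|pos|force'; done;  python3 - <<'E'
from h import *
s=observe();print(st(s['tool_pos']))
c=snap('scene')
for l in ['panel_center','panel_near_edge','panel_far_edge']:
    z={'panel_center':.037,'panel_near_edge':.004,'panel_far_edge':.072}[l]
    print(l,[(np.round(d['at']),round(d['conf'],2),st(w(c,d['at'],z))) for d in place_of('scene',l) if d['conf']>.2])
t=read_camera('top')['img'][130:270,180:330]
cv2.imwrite('pics/l.png',np.hstack([cv2.resize(c['img'][150:290,200:350],(400,373)),cv2.resize(t,(400,373))]))
E
```

```text
time: 13.62
tool_pos: [0.5686, 0.2075, -0.0243]
contact_force: [-0.9, -0.6, -1.5]
time: 13.88
tool_pos: [0.5725, 0.2087, -0.0243]
contact_force: [-0.5, -0.4, 0.0]
time: 14.12
tool_pos: [0.5752, 0.2095, -0.0242]
contact_force: [-0.3, -0.6, -0.3]
[-47.7   0.5]
panel_center [(array([200., 201.]), 0.61, array([-98.9, 120.4])), (array([207., 281.]), 0.47, array([-16.8,  -9.1]))]
panel_near_edge [(array([209., 190.]), 0.66, array([-109.5,  144.3])), (array([221., 274.]), 0.56, array([-29.6,  -3.4]))]
panel_far_edge [(array([191., 216.]), 0.97, array([-86.4,  90.9]))]
```

View pics/l.png

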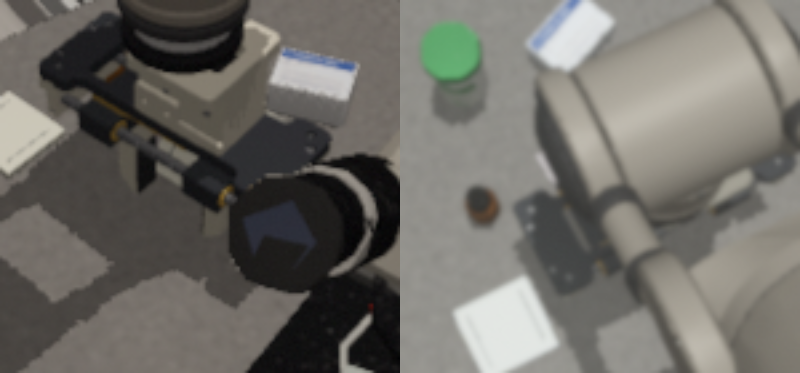

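```bash
python3 -m inch '[[[-3,0,0,0],[0,0,0,0]]]'|egrep 'time|pos|force'; python3 -m inch '[[[-2,0,0,0],[0,0,0,0]]]'|egrep 'time|pos|force'; python3 -m inch '[[[-1,0,0,0],[0,0,0,0]]]'|egrep 'time|pos|force'
```

```text
time: 14.62
tool_pos: [0.5782, 0.2104, -0.0242]
contact_force: [-0.3, -0.5, -0.4]
time: 14.88
tool_pos: [0.58, 0.211, -0.0243]
contact_force: [-0.1, -0.3, -0.5]
time: 15.12
tool_pos: [0.5805, 0.2111, -0.0243]
contact_force: [-1.3, -0.3, 0.6]
```

```bash
for i in 1; do python3 -m inch '[[[-1,0,0,0],[0,0,0,0]]]'|egrep 'time|pos|force'; python3 -m inch '[[[-1,0,0,0],[0,0,0,0]]]'|egrep 'pos|force'; python3 -m inch '[[[-1,0,0,0],[0,0,0,0]]]'|egrep 'pos|force'; done
```

```text
time: 15.38
tool_pos: [0.5807, 0.2112, -0.0245]
contact_force: [-4.9, -1.9, 2.6]
tool_pos: [0.5808, 0.2112, -0.0246]
contact_force: [-6.2, -3.4, 2.7]
tool_pos: [0.5808, 0.2112, -0.0247]
contact_force: [-9.2, -4.1, 4.9]
```

```bash
python3 -m inch '[[[4,0,0,0],[6,0,0,0],[15,0,0,0],[20,0,0,0],[30,0,0,0],[30,0,-40,0],[30,0,-50,0],[20,0,-50,0],[0,0,0,0]]]'|egrep 'time|pos|force'; python3 - <<'E'
from h import *
s=observe();print(st(s['tool_pos']))
zz={'panel_center':.037,'panel_near_edge':.004,'panel_far_edge':.070,'stop_toe':0,'stop_lip':.045,'tip_stop':0}
o=[]
for n in('scene','top'):
    c=snap(n)
    for l in zz: print(n,l,[(np.round(d['at']),round(d['conf'],2),st(w(c,d['at'],zz[l]))) for d in place_of(n,l) if d['conf']>.2])
    r,k=[int(v) for v in px(c,[.62,.223,.03])]
    o.append(cv2.resize(c['img'][r-35:r+45,k-45:k+45],(400,356),interpolation=3))
cv2.imwrite('pics/m.png',np.hstack(o))
E
```

```text
time: 17.0
tool_pos: [0.4371, 0.1676, 0.1196]
contact_force: [0.0, -0.3, 0.2]
[-192.1    0.8]
scene panel_center [(array([206., 277.]), 0.97, array([-18.7,   0.1])), (array([201., 203.]), 0.5, array([-98.8, 115.7]))]
scene panel_near_edge [(array([220., 275.]), 0.8, array([-26.4,  -1.8])), (array([208., 192.]), 0.56, array([-105.3,  141.7]))]
scene panel_far_edge [(array([186., 288.]), 0.7, array([ 8.2, -4.3])), (array([190., 212.]), 0.53, array([-86.8,  99. ]))]
scene stop_toe []
scene stop_lip []
scene tip_stop []
top panel_center [(array([187., 269.]), 0.82, array([-11.1, -10.9])), (array([252., 221.]), 0.56, array([-78.2, 136.8])), (array([145., 244.]), 0.24, array([ 91.1, -10.3]))]
top panel_near_edge [(array([200., 268.]), 0.78, array([-28.9,  -0.8])), (array([266., 224.]), 0.59, array([-103.1,  145.8]))]
top panel_far_edge [(array([173., 265.]), 0.85, array([ 12. , -14.8])), (array([240., 211.]), 0.6, array([-51.1, 140.2]))]
top stop_toe []
top stop_lip [(array([180., 262.]), 0.66, array([ 7.2, -5.2]))]
top tip_stop [(array([191., 262.]), 0.93, array([-5.3,  1.2]))]
```

View pics/m.png

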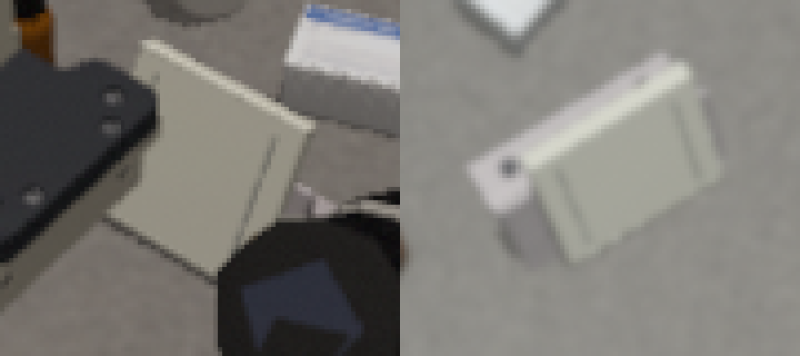

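```bash
python3 - <<'E'
from h import *
c=read_camera('scene');t=read_camera('top')
# triangulate eyepiece: scene px (row 222,col 345) head vs top (153,376)
def ray(c,at):
    d=M(c)@np.array([(at[1]-c['cx'])/c['fx'],(at[0]-c['cy'])/c['fy'],1]);return np.array(c['eye']),d/np.linalg.norm(d)
for sp in[(232,300),(225,330),(222,345)]:
  e1,d1=ray(c,sp);e2,d2=ray(t,(153,376))
  k=np.linalg.lstsq(np.c_[d1,-d2],e2-e1,rcond=None)[0];p=e1+k[0]*d1;q=e2+k[1]*d2;print(sp,p.round(3),q.round(3),st((p+q)/2))
E
python3 -m inch '[[[-40,-1,0,0],[-40,-1,0,0],[-40,-1,0,0],[-30,-1,0,0],[-20,-1,0,0],[0,0,0,0]]]' 0.13 20
```

```text
(232, 300) [0.525 0.06  0.175] [0.6   0.035 0.201] [-107.5 -150.6]
(225, 330) [0.567 0.047 0.176] [0.602 0.031 0.19 ] [ -88.7 -165.7]
(222, 345) [0.586 0.038 0.178] [0.603 0.029 0.185] [ -80.5 -173.6]
time: 18.55
tool_pos: [0.6001, 0.2117, 0.1151]
tool_rot: [3.142, -0.0, -2.847]
contact_force: [-0.7, 0.2, 0.3]
opening: 0.0398
```

```bash
python3 -m inch '[[[-20,0,0,0],[-20,0,0,0],[-20,0,0,0],[0,0,30,0],[0,0,30,0],[0,0,20,0],[0,0,7,0],[0,0,0,0]]]'; python3 -c "
from h import *
print(st(observe()['tool_pos']))"
```

```text
time: 19.55
tool_pos: [0.6565, 0.229, 0.0289]
tool_rot: [3.142, -0.0, -2.847]
contact_force: [-0.2, 0.5, 0.2]
opening: 0.04
[35.7 -4.7]
```

```bash
python3 -m inch '[[[6,0,0,0],[5,0,0,0],[5,0,0,0],[5,0,0,0],[5,0,0,0],[5,0,0,0]]]'|egrep 'time|pos|force'; python3 -m inch '[[[5,0,0,0],[5,0,0,0],[5,0,0,0],[5,0,0,0],[5,0,0,0]]]'|egrep 'time|pos|force';  python3 -m inch '[[[4,0,0,0],[4,0,0,0],[3,0,0,0],[0,0,0,0]]]'|egrep 'time|pos|force'; python3 - <<'E'
from h import *
s=observe();print(st(s['tool_pos']))
for n in('scene','wrist'):
    c=snap(n,'p_%s.png'%n)
    for l in ['panel_center','panel_near_edge','panel_far_edge']:
        print(n,l,[(np.round(d['at']),round(d['conf'],2),st(w(c,d['at'],.005) if n=='scene' else ww(c,s,d['at'],.005))) for d in place_of(n,l) if d['conf']>.2])
E
```

```text
time: 20.3
tool_pos: [0.6269, 0.2199, 0.0287]
contact_force: [-0.8, -0.5, 0.2]
time: 20.92
tool_pos: [0.603, 0.2127, 0.0288]
contact_force: [-0.2, -0.2, 0.4]
time: 21.42
tool_pos: [0.5927, 0.2096, 0.0288]
contact_force: [-0.4, 1.2, -0.6]
[-31.   -4.6]
scene panel_center [(array([200., 202.]), 0.96, array([-77. , 141.8])), (array([237., 258.]), 0.65, array([-78.6,  -4.1])), (array([224., 272.]), 0.49, array([-38.9,  -5.5]))]
scene panel_near_edge [(array([205., 192.]), 0.81, array([-101.4,  148.1])), (array([222., 271.]), 0.62, array([-36.4,  -0.7]))]
scene panel_far_edge [(array([253., 245.]), 0.84, array([-123.4,   -9. ])), (array([193., 214.]), 0.72, array([-48.9, 136.8])), (array([221., 274.]), 0.33, array([-31.4,  -2.8]))]
wrist panel_center [(array([157., 437.]), 0.92, array([-73.5, 141.8])), (array([148., 253.]), 0.63, array([-77.2,  -8.1]))]
wrist panel_near_edge [(array([120., 440.]), 0.91, array([-104.3,  141.6])), (array([202., 252.]), 0.77, array([-36.1,  -8.5]))]
wrist panel_far_edge [(array([ 92., 250.]), 0.89, array([-116.7,   -9.8])), (array([192., 429.]), 0.77, array([-43.8, 138.5]))]
```

```bash
python3 -m inch '[[[-4,0,-10,0],[0,0,-40,0],[0,0,-40,0],[0,0,-30,0],[0,40,-10,0],[0,45,0,0],[0,45,0,0],[30,45,0,0],[40,40,0,0],[0,0,0,0]]]'|egrep 'time|pos|force'; python3 - <<'E'
from h import *
o=[]
for n in('scene','top'):
    c=snap(n)
    for l in ['panel_center','panel_near_edge','panel_far_edge','tip_stop','stop_toe','oil_bottle','strip_vial','coverslip_box']:
        print(n,l,[(np.round(d['at']),round(d['conf'],2),w(c,d['at'],Z[l]),st(w(c,d['at'],Z[l]))) for d in place_of(n,l) if d['conf']>.3])
    r,k=[int(v) for v in px(c,[.59,.22,.03])]
    o.append(cv2.resize(c['img'][r-75:r+65,k-75:k+65],(400,400),interpolation=3))
cv2.imwrite('pics/z.png',np.hstack(o))
E
```

```text
time: 23.08
tool_pos: [0.4642, 0.3986, 0.1599]
contact_force: [-0.4, -0.9, 1.2]
scene panel_center [(array([200., 203.]), 0.7, array([0.5077, 0.3352, 0.005 ]), array([-75.5, 140.4])), (array([237., 260.]), 0.69, array([0.55  , 0.1947, 0.005 ]), array([-76.2,  -6.3]))]
scene panel_near_edge [(array([224., 272.]), 0.75, array([0.5861, 0.208 , 0.005 ]), array([-37.8,  -4.1])), (array([206., 190.]), 0.68, array([0.4786, 0.3352, 0.005 ]), array([-103.4,  148.9]))]
scene panel_far_edge [(array([192., 211.]), 0.91, array([0.531 , 0.3437, 0.005 ]), array([-50.8, 141.7])), (array([254., 246.]), 0.81, array([0.5076, 0.1767, 0.005 ]), array([-122. ,  -11.1]))]
scene tip_stop [(array([211., 282.]), 0.95, array([0.623 , 0.2265, 0.    ]), array([2.9, 2.8]))]
scene stop_toe []
scene oil_bottle [(array([184., 244.]), 0.72, array([0.6017, 0.331 , 0.    ]), array([ 13.1, 108.9]))]
scene strip_vial [(array([167., 282.]), 0.74, array([0.6977, 0.3299, 0.    ]), array([104.6,  79.8]))]
scene coverslip_box [(array([186., 314.]), 0.6, array([0.7182, 0.2468, 0.    ]), array([99.9, -5.7]))]
top panel_center [
[... 354 characters left out ...]
-4.1]))]
top panel_far_edge [(array([234., 292.]), 0.79, array([0.5142, 0.1825, 0.005 ]), array([-114. ,   -7.5])), (array([239., 215.]), 0.48, array([0.5384, 0.3392, 0.005 ]), array([-45. , 135.3]))]
top tip_stop [(array([188., 259.]), 0.56, array([0.623 , 0.2281, 0.    ]), array([3.4, 4.3]))]
top stop_toe [(array([199., 268.]), 0.83, array([0.5976, 0.2145, 0.    ]), array([-24.9,  -1.3]))]
top oil_bottle [(array([203., 213.]), 0.47, array([0.6139, 0.3279, 0.    ]), array([ 23.9, 102.4]))]
top strip_vial [(array([160., 203.]), 0.78, array([0.7103, 0.3306, 0.    ]), array([116.9,  76.8]))]
top coverslip_box [(array([148., 244.]), 0.85, array([0.7177, 0.2395, 0.    ]), array([ 97.3, -12.5]))]
```

View pics/z.png

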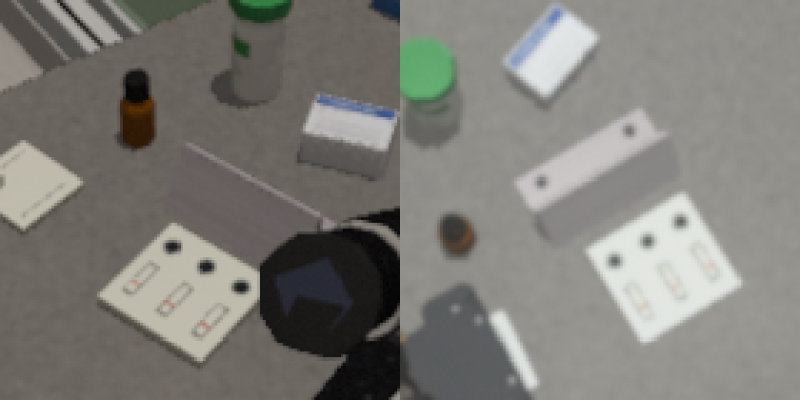

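```bash
python3 -c "
from cell import *
print(hand_in(),observe()['time'])"
```

```text
the job is handed in; nothing more can be done
the job is handed in; nothing more can be done
```

The job is done and handed in at about 24 s of the 54 s allowed. The larger panel lies flat and face up in front of the stop. I pushed it into the stop with spread fingertips until it leaned there alone. I confirmed that in a picture with the arm withdrawn, then tipped it over towards the robot by its top edge.

- **Placing:** The panel lies about 12 mm in front of the toe, measured in both fixed cameras. It is about 10 to 15 mm off centre to the robot's right. The estimates disagree, with single readings from about 4 to 20 mm, but all are inside 3 cm. I left it there rather than risk another nudge.
- **Bystanders:** The bottle, vial and carton are upright where they stood. One low-confidence bottle reading came out about 1 cm off; the other camera and the pictures show it unmoved.
- **First push missed:** The fingertips really end about 27 mm short of the reported TCP, so the first push passed over the panel without touching it. I found the worktop by touch, with about 31 N at most, and allowed for the offset after that.

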